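# Open a dial padlock on its test fixture and hold it up for checking

## Task

Press the fixture's spring plunger all the way down to its stop so that the guard springs off the padlock, then turn the dial clockwise, click by click, until its pointer clicks into the notch at the bold mark facing the shackle, and pull the shackle fully out. Then lift the opened padlock out of the fixture, dial still facing up, and finish holding it still in the gripper over the middle of the round mat, about 12 cm above it; do not put it down, and leave the other things on the bench where they are.

Things in the scene. Friction and masses are not known exactly. Their poses are not given: they have to be found in the camera images.
- fixture: Blue fixed test fixture. Origin: bench top below the padlock's centre; +x points away from the shackle; z up. Base 10 mm thick, x -95..165, y -50..55 mm (to y -125 where x > 10). Padlock rests at z 34 on a rest 36 wide in y, with 1.5 mm play between end posts (x +-32..40, |y| < 10, top z 44) and corner posts (x +-22..30, y +-30..37, top z 42).
- plunger_head (a point): Centre of the top of the black plunger head (disc of radius 15 mm), 66 mm above the bench when up, at fixture x +55, y -99 mm. Pressed straight down.
- plunger (a joint): How far the plunger is pressed: 0 up, 0.012 m at its stop. Spring: 3 N at the start of travel, 6.6 N at the stop; springs back by itself. Frees the guard at about 0.010.
- guard (a joint): Guard's slide along fixture +x: 0 = hood over the dial (plate 80 x 56 x 4 mm, underside z 82 mm, fixture x -28..52 mm), held by a catch; 0.095 m = clear. Once the plunger is down it springs clear by itself within about a second and stays there.
- lock: Steel dial padlock, loose, lying face up: body 62 (x) x 58 (y) x 26 (z) mm, all about 0.44 kg. Origin: centre of the body's underside; z up through the dial; the shackle comes out of the -x face. Axes as the fixture's at the start. Can be gripped across its 58 mm width.
- lock_mid (a point): Centre of the lock's body, 13 mm above its underside.
- dial_grip (a point): On the dial's axis, 14 mm above the body's top face. The dial is a black disc (radius 21, 4 mm thick) with a grip bar 28 mm long, 10 mm wide, from 4 to 22 mm above the body's top face; a 4 mm wide nose at one end of the bar is the pointer. This point's own -x axis points along the bar to the nose.
- dial_pointer (a point): Tip of the dial's pointer nose, 18 mm from the dial's axis, 9 mm above the body's top face.
- dial (a joint): Dial angle, rad: 0 = pointer at the bold white mark, toward the shackle (opens there, within about 0.12); grows clockwise seen from above. Starts between -2.3 and -0.8, so turn clockwise. Clicks into a notch every 0.524 rad (30 degrees, small white marks), one of them at 0, with about 0.05 to 0.1 Nm between notches. Stops at -2.7 and 0.8.
- shackle (a joint): How far the shackle is pulled out of the body along the lock's -x: 0 shut, 0.016 m fully open. Blocked unless the dial is at 0; then slides against about 2 N of friction and stays where it is left.
- shackle_grip (a point): Midway between the two straight shackle legs, 55 mm from the lock's centre toward -x when shut (moves with the shackle), at mid height of the body. The shackle is a U of 8 mm round steel, 44 mm over the outside of its legs, reaching 80 mm from the lock's centre; pinch the legs from outside, or the bow.
- mat: Round black rubber checking mat, 120 mm across, 6 mm thick, fixed on the bench. Origin: centre of its underside.
- bracket_a: Loose steel bracket, 110 x 34 x 34 mm, lying beyond the mat; bystander.
- bracket_b: Loose steel bracket like the other, on the left of the bench; bystander.
- bracket_c: Loose steel bracket like the others, on the left; bystander.
- spacer: Small dark steel spool, 32 mm across, 32 mm tall, standing in the open corner of the fixture's base; bystander.
- tape: White ring of plastic, 64 mm across, 24 mm high, near the robot; bystander.
- driver: Screwdriver with a blue handle, on the right; bystander.

How it is judged:
By the outcome, as a careful person would: the job done as asked, in the order asked, and still so for the second after the job is handed in, while the arm keeps its last pose, push and grip.
It also fails if it takes over 70 s, if anything falls off the work surface, if the arm or the gripper's body presses on something with over 40 N, if the wrist force passes 120 N, or if a joint passes its speed limit or range.

## Robot

A 7-joint arm with a two-finger parallel gripper is mounted at the origin on the work surface. World frame = base frame: x ahead of the robot, y to its left, z up, the work surface at z = 0. Lengths are in m, angles in rad, forces in N, time in s.
With the tool pointing down it reaches from about 0.4 to 0.875 m from the base axis. Payload 6.5 kg.
Tool frame: the origin (TCP) lies on the front face of the gripper's body, between the roots of the fingers; the fingertips stand 64 mm ahead of it and the grasp point (between the pads) lies 45 mm ahead of it; z points along the fingers, y is the line along which they close (so a half turn about z gives the same grasp; the last joint's range is limited). The gripper opens to 88 mm and grips with 3 to 60 N. Pads are 18 mm wide; open, the fingers measure 123 mm over their backs; the gripper's body (75 mm by 187 mm) begins 45 mm behind the grasp point.
Start: joints at [1.153, 0.536, -0.004, 1.538, 0.003, 1.067, -0.071], TCP at [0.224, -0.61, 0.303] pointing down, gripper open.
Joint ranges: [-2.7, 2.7], [-0.37, 2.16], [-1.27, 1.26], [0.24, 2.4], [-1.31, 4.45], [0.19, 1.91], [-2.76, 2.76]. Speed limits (rad/s): [2.39, 2.39, 3.14, 3.14, 3.14, 3.14, 3.14].

## Interface

Orientations are given as a rotation vector (axis times angle).
In Python, from workcell import robot gives the robot as it stands.
- The arm moves only by the shell command python3 inch.py 'ROWS'. ROWS is a JSON list that holds a single list of rows (three levels of brackets), with 1 to 10 rows, each of 7 numbers: dx, dy, dz in cm, then a rotation vector rx, ry, rz in units of 0.2 rad, then the opening from 0.0 (shut) to 1.0 (fully open); each row is the pose to reach, as a shift and turn from the pose commanded when the command began, along the tool's axes at that moment; what a row does not reach only later rows make up. A row lasts 1/8 s, in which the tool goes at most 0.0625 m and 0.188 rad, less where a joint would pass 70% of its speed; a pose out of reach is approached as far as the arm can. The fingers move at their own pace and stop on an object; the grip force is fixed at half the most. Time passes only in rows, so rows that do not move let the fingers close. It prints the time, the measured TCP pose, the force, the opening and the grip force at its end. Input that does not fit is refused with a message, and nothing moves.
- robot.state(): the state, without advancing time (a new reading comes with each control period).
- robot.get_image(name): name is "scene" or "top"; returns a dict with "pixels" (384x512x3 uint8, red, green, blue), "K" (3x3 intrinsics, pixels), "k1" (the pictures are not rectified: a ray, as slopes to the right and down, at radius r is drawn at 1 + k1 r^2 times it, then the intrinsics apply), "R" (3x3) and "t" (3): a world point X has camera coordinates R X + t. Camera axes: x right, y down, z forward; pixel columns grow to the right and rows downward; lengths in m; the calibration is good to about 2 mm. A picture is of the moment at which its call begins. There is no depth.
- robot.close_job(): hands the job in; it is judged then, once.
The state is a dict: "time_s": time; "joints": joint angles; "qvel": joint speeds; "tau": joint torques, N m; "ee_pos": TCP position; "tcp_rot": TCP orientation; "contact_force": force on the tool from outside, world axes, zero at the start; "torque": the same for the moment, N m; "grip_width": opening from 0.0 (shut) to 1.0 (fully open); "grip_force": force on a finger pad.
Only numpy, scipy, OpenCV 4.12 (cv2) and the standard library are available. Lean on these libraries where they do the work, as an engineer would, in place of code of your own. Each camera call takes 0.05 s, during which the arm holds its last target. There are 200 camera calls.

## Working session

There is one attempt and no reset: what is moved stays moved. The work goes in short steps, Python scripts to look and compute and a shell command to move; the robot and the scene stay as the last step left them, time stands still between calls to the robot, and variables do not carry over. Pictures are saved under pics/ and viewed, at most 11 in all, crops included, and the job is handed in when it is done.

```bash
ls; mkdir -p pics; cat > h.py <<'E'
import numpy as np, cv2
from workcell import robot
def ray(im,u,v):
    K=im["K"];x=(u-K[0][2])/K[0][0];y=(v-K[1][2])/K[1][1]
    rd=np.hypot(x,y);r=rd
    for _ in range(30): r=rd/(1+im["k1"]*r*r)
    s=r/rd if rd>0 else 1
    R=np.array(im["R"]);t=np.array(im["t"])
    return -R.T@t, R.T@np.array([x*s,y*s,1])
def onz(im,u,v,z):
    o,d=ray(im,u,v);return o+d*(z-o[2])/d[2]
def proj(im,X):
    c=np.array(im["R"])@np.array(X)+np.array(im["t"]);a=c[:2]/c[2];a=a*(1+im["k1"]*(a@a))
    K=np.array(im["K"]);return np.array([K[0,0]*a[0]+K[0,2],K[1,1]*a[1]+K[1,2]])
def snap(name,fn,crop=None,size=None):
    im=robot.get_image(name);p=np.array(im["pixels"])[:,:,::-1]
    if crop: p=p[crop[1]:crop[3],crop[0]:crop[2]]
    if size: p=cv2.resize(p,size,interpolation=cv2.INTER_CUBIC)
    cv2.imwrite("pics/"+fn,p);return im
E
python3 - <<'E'
from h import *
for n in("top","scene"):
    im=snap(n,n+"0.png",None,(800,600));print(n,np.array(im["K"]).tolist(),im["k1"],(-np.array(im["R"]).T@np.array(im["t"])))
s=robot.state();print(s)
E
```

```text
inch.py
pics
workcell.py
top [[360.4452825884131, 0.0, 253.2190683614931], [0.0, 360.4452825884131, 196.45708369111398], [0.0, 0.0, 1.0]] -0.10297448865272228 [ 0.29938461 -0.00555685  1.25873128]
scene [[430.1683347637472, 0.0, 255.92527900961642], [0.0, 430.1683347637472, 189.69911095238555], [0.0, 0.0, 1.0]] -0.020942646009003123 [1.15095406 0.24257667 1.05646432]
{'time_s': 0.1, 'joints': array([ 1.15274333,  0.53709034, -0.00440889,  1.53875598,  0.00257112,
        1.06731197, -0.07123296]), 'qvel': array([-0.00202478, -0.00223347,  0.00068998, -0.0004564 , -0.00108912,
        0.00120155, -0.00074441]), 'tau': array([ 3.02035267e-03, -5.72089112e+01,  9.94200446e-01, -2.52239174e+01,
       -5.61248639e-02,  1.33862573e-02,  6.45010641e-05]), 'ee_pos': array([ 0.22384337, -0.60975872,  0.30193408]), 'tcp_rot': array([-3.09161116e+00, -5.49576625e-01,  5.90626485e-04]), 'contact_force': array([-0.72151054,  0.23137191, -0.74388638]), 'torque': array([ 0.01718993, -0.00769008,  0.02628943]), 'grip_force': 0.0, 'grip_width': 1.0017490936740558}
```

View pics/top0.png

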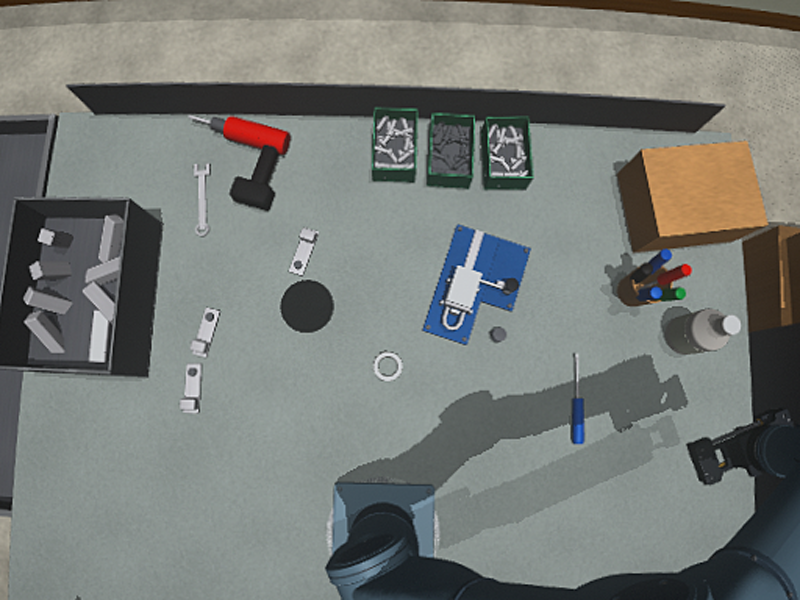

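View pics/scene0.png

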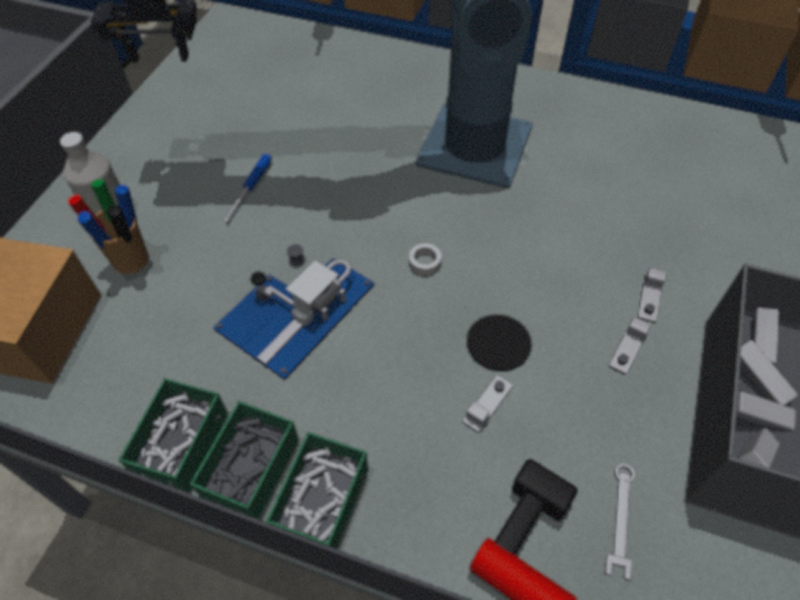

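The top view shows the fixture at about (470,285) of the 800x600 view. The shackle faces the robot at (453,320), the black plunger head is at (511,285), the mat at (306,306) and the spacer at (498,334). The scene view agrees. Next I measure the fixture and mat poses.

```bash
python3 - <<'E'
from h import *
im=robot.get_image("top");p=np.array(im["pixels"]);hsv=cv2.cvtColor(p,cv2.COLOR_RGB2HSV)
sub=np.zeros(p.shape[:2],np.uint8);sub[135:230,255:350]=255
m=cv2.inRange(hsv,(100,120,40),(125,255,255))&sub
m=cv2.morphologyEx(m,cv2.MORPH_OPEN,np.ones((2,2)))
c=max(cv2.findContours(m,0,2)[0],key=cv2.contourArea)
hull=cv2.convexHull(c);ap=cv2.approxPolyDP(hull,4,True)[:,0]
print(ap.tolist())
W=np.array([onz(im,u,v,.01)[:2] for u,v in ap])
print(W.round(4).tolist())
# match hull corners
mod=np.array([[-95,55],[-95,-50],[10,-125],[165,-125],[165,55]])/1000
if len(W)==5:
    import itertools
    best=None
    for k in range(5):
      for dirn in(1,-1):
        w=np.roll(W[::dirn],k,0);a=mod-mod.mean(0);b=w-w.mean(0)
        th=np.arctan2((a[:,0]*b[:,1]-a[:,1]*b[:,0]).sum(),(a*b).sum())
        R=np.array([[np.cos(th),-np.sin(th)],[np.sin(th),np.cos(th)]]);t=w.mean(0)-R@mod.mean(0)
        e=w-(mod@R.T+t);r=np.sqrt((e**2).sum(1).mean())
        if best is None or r<best[0]:best=(r,th,t,e)
    print(best)
    r,th,t,e=best;R=np.array([[np.cos(th),-np.sin(th)],[np.sin(th),np.cos(th)]])
    print("plunger pred",t+R@[.055,-.099])
# plunger dark
def dark(im,box,z,vmax=60):
    p=np.array(im["pixels"]);g=cv2.cvtColor(p,cv2.COLOR_RGB2HSV)[:,:,2];s=np.zeros_like(g);s[box[1]:box[3],box[0]:box[2]]=255
    mm=cv2.inRange(g,0,vmax)&s
    c=max(cv2.findContours(mm,0,2)[0],key=cv2.contourArea);M=cv2.moments(c);u=M['m10']/M['m00'];v=M['m01']/M['m00']
    return (u,v),cv2.contourArea(c),onz(im,u,v,z),cv2.minEnclosingCircle(c)
print("pl",dark(im,(312,172,340,195),.064))
print("mat",dark(im,(170,165,222,225),.006))
i2=robot.get_image("scene")
print("mat s",dark(i2,(290,190,350,245),.006))
print("pl s",dark(i2,(155,170,175,190),.064))
cv2.imwrite("pics/c0.png",cv2.resize(p[130:235,250:350,::-1],(571,600),interpolation=cv2.INTER_CUBIC))
E
```

```text
[[298, 146], [331, 190], [328, 199], [296, 220], [275, 213], [273, 206], [292, 148]]
[[0.6837, -0.1683], [0.5262, -0.2868], [0.4937, -0.2759], [0.4165, -0.1632], [0.4389, -0.0896], [0.4633, -0.0821], [0.6755, -0.1467]]
pl ((327.0358422939068, 181.77060931899638), 46.5, array([ 0.54441399, -0.26119624,  0.064     ]), ((325.7368469238281, 182.34210205078125), 5.431675910949707))
mat ((195.9128487069843, 195.57361026267563), 818.5, array([0.49300715, 0.18982116, 0.006     ]), ((195.72222900390625, 195.5), 16.723148345947266))
mat s ((318.912037037037, 219.20385802469136), 1080.0, array([0.49599645, 0.18809114, 0.006     ]), ((319.0, 219.0), 20.396177291870117))
pl s ((164.97, 178.26666666666665), 50.0, array([ 0.54546264, -0.26260459,  0.064     ]), ((165.0, 178.5), 4.609872341156006))
```

View pics/c0.png

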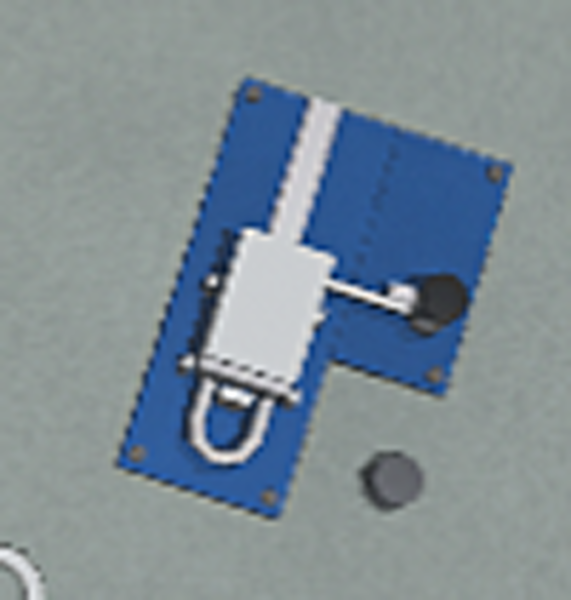

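The crop shows the base corners (crop px) at (240,77), (513,163), (443,397), (278,519), (115,464), inner corner (331,358), with the plunger head at (442,298). I will fit the pose from refined corners.

```bash
cat > fix.py <<'E'
from h import *
mod=np.array([[165,55],[165,-125],[10,-125],[10,-50],[-95,-50],[-95,55]])/1000
def fit(mod,w):
    a=mod-mod.mean(0);b=w-w.mean(0)
    th=np.arctan2((a[:,0]*b[:,1]-a[:,1]*b[:,0]).sum(),(a*b).sum())
    R=np.array([[np.cos(th),-np.sin(th)],[np.sin(th),np.cos(th)]]);t=w.mean(0)-R@mod.mean(0)
    return th,t,R,(w-(mod@R.T+t))
E
python3 - <<'E'
from fix import *
im=robot.get_image("top");p=np.array(im["pixels"]);g=p[:,:,0].copy()  # red channel: blue base is dark in red
U=np.array([[240,77],[513,163],[443,397],[331,358],[278,519],[115,464]])/5.71-.41+[250,130]
# line fit on each side: red channel half-level crossing normal to edge
def edge(a,b):
    d=(b-a)/np.linalg.norm(b-a);n=np.array([-d[1],d[0]]);pts=[]
    for s in np.linspace(.12,.88,15):
        c=a+s*(b-a);k=np.arange(-2.5,2.51,.25);q=(c+k[:,None]*n).astype(np.float32)
        v=cv2.remap(g.astype(np.float32),q[:,0].copy(),q[:,1].copy(),cv2.INTER_LINEAR)[:,0]
        mid=(v[0]+v[-1])/2;i=np.where(np.diff(np.sign(v-mid)))[0]
        if abs(v[0]-v[-1])>40 and len(i): pts.append(c+k[i[0]]*n+.125*n)
    vx,vy,x,y=cv2.fitLine(np.array(pts,np.float32),cv2.DIST_HUBER,0,.01,.01).ravel();return len(pts),np.array([x,y]),np.array([vx,vy])
L=[edge(U[i],U[(i+1)%6]) for i in range(6)];print([l[0] for l in L])
C=[]
for i in range(6):
    _,p0,d0=L[i-1];_,p1,d1=L[i];s=np.linalg.solve(np.c_[d0,-d1],p1-p0);C.append(p0+s[0]*d0)
C=np.array(C);print(C.round(1).tolist(),U.round(1).tolist())
for P in(U,C):
    th,t,R,e=fit(mod,np.array([onz(im,u,v,.01)[:2] for u,v in P]))
    print(th,t,(e*1000).round(1).tolist(),"plunger",t+R@[.055,-.099])
E
```

```text
[15, 15, 15, 14, 15, 15]
[[292.20001220703125, 142.89999389648438], [339.5, 158.5], [327.20001220703125, 199.39999389648438], [307.0, 192.60000610351562], [298.20001220703125, 220.8000030517578], [269.5, 211.1999969482422]] [[291.6, 143.1], [339.4, 158.1], [327.2, 199.1], [307.6, 192.3], [298.3, 220.5], [269.7, 210.9]]
-0.2914052092316376 [ 0.52049527 -0.15103983] [[-0.4, 0.6], [1.1, -0.4], [-1.0, 0.7], [-0.2, -1.4], [-0.1, 0.4], [0.7, 0.0]] plunger [ 0.54473398 -0.26166752]
-0.2973094748282993 [ 0.51987905 -0.15081255] [[0.8, -0.6], [1.3, -0.0], [-0.8, 0.3], [-0.4, 0.3], [-0.5, -0.1], [-0.3, 0.1]] plunger [ 0.54346417 -0.26158142]
```

```bash
cat > go.py <<'E'
import sys
from fix import *
from scipy.spatial.transform import Rotation as Ro
TH=-0.295;T=np.array([.5202,-.151])
RF=np.array([[np.cos(TH),-np.sin(TH)],[np.sin(TH),np.cos(TH)]])
def f2w(x,y): return T+RF@[x,y]
def delta(pos,psi):
    s=robot.state();R0=Ro.from_rotvec(s["tcp_rot"])
    Rt=Ro.from_matrix(np.c_[[np.cos(psi),np.sin(psi),0],[np.sin(psi),-np.cos(psi),0],[0,0,-1]])
    d=R0.inv().apply(np.array(pos)-s["ee_pos"]);rv=(R0.inv()*Rt).as_rotvec()
    print("d",d.round(4),"rot",rv.round(4),"len",np.linalg.norm(d).round(3),"F",s["contact_force"].round(2),"t",round(s["time_s"],2))
    print("pos",s["ee_pos"].round(4),"joints",s["joints"].round(3))
if __name__=="__main__":   # fixture x y z psi(rel fixture)
    x,y,z,ps=map(float,sys.argv[1:5]);delta([*f2w(x,y),z],TH+ps)
E
python3 go.py .055 -.099 .17 0
```

```text
d [ 0.4206 -0.2165  0.1325] rot [-8.000e-04  3.000e-04  6.468e-01] len 0.491 F [-0.59 -1.18  0.37] t 0.25
pos [ 0.2239 -0.61    0.3023] joints [ 1.153  0.537 -0.004  1.538  0.003  1.067 -0.071]
```
Move laterally at height .30: pens ~0.15 tall; path from (.22,-.61) to (.54,-.26) passes near bottle (px 700,330 → y ~-0.62, x~.45) & pens (x~.52,y~-.5). Straight line passes: at y=-.5, x=.325. OK. Bottle maybe .2 tall; body at z≥.30-, fingers down at .238. First move 8 rows at same height, then descend. Lateral 0.473 → 8 rows x .0592.

Units first: shifts go in cm and turns go in units of 0.2 rad. So 0.4206 m is 42.06, 0.368 m is 36.8, 0.647 rad is 3.235.

```bash
python3 inch.py '[[[5.26, -2.7, 0, 0, 0, 0.4, 0], [10.5, -5.4, 0, 0, 0, 0.8, 0], [15.8, -8.1, 0, 0, 0, 1.2, 0], [21, -10.8, 0, 0, 0, 1.6, 0], [26.3, -13.5, 0, 0, 0, 2, 0], [31.5, -16.2, 0, 0, 0, 2.4, 0], [36.8, -18.9, 2, 0, 0, 2.8, 0], [42.06, -21.65, 7, 0, 0, 3.235, 0], [42.06, -21.65, 13, 0, 0, 3.235, 0], [42.06, -21.65, 13.25, 0, 0, 3.235, 0]]]' && python3 go.py .055 -.099 .118 0
```

```text
time_s: 1.5
ee_pos: [0.5423, -0.2598, 0.1665]
tcp_rot: [-3.106, 0.458, 0.012]
contact_force: [-0.2, 0.1, 0.6]
grip_width: 0.004
grip_force: 0.0
d [0.0025 0.0014 0.0485] rot [-0.001   0.0077  0.0021] len 0.049 F [-0.19  0.1   0.64] t 1.5
pos [ 0.5423 -0.2598  0.1665] joints [ 0.369  0.629  0.004  1.76  -0.004  0.76  -1.488]
```

```bash
python3 inch.py '[[[0.25, 0.14, 2.5, 0, 0, 0, 0], [0.25, 0.14, 3.6, 0, 0, 0, 0], [0.25, 0.14, 4.1, 0, 0, 0, 0], [0.25, 0.14, 4.5, 0, 0, 0, 0], [0.25, 0.14, 4.8, 0, 0, 0, 0], [0.25, 0.14, 4.9, 0, 0, 0, 0]]]' && python3 go.py .055 -.099 .118 0; python3 -c "
from h import *
im=snap('scene','s1.png',(90,130,290,280),(800,600))"
```

```text
time_s: 2.25
ee_pos: [0.5462, -0.2651, 0.1223]
tcp_rot: [3.106, -0.463, 0.001]
contact_force: [-3.2, -0.3, 6.0]
grip_width: 0.006
grip_force: 3.2
d [-0.003  -0.0026  0.0043] rot [ 0.001  -0.0009 -0.0009] len 0.006 F [-3.16 -0.25  5.95] t 2.25
pos [ 0.5462 -0.2651  0.1223] joints [ 0.374  0.701  0.004  1.763 -0.003  0.677 -1.487]
```

View pics/s1.png

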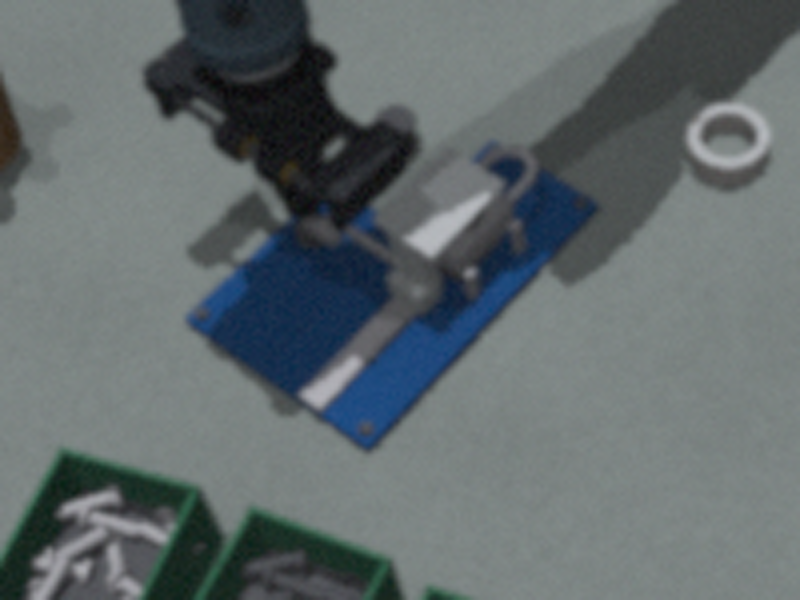

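The guard plate is still over the lock (crop px about (450,215)) and the plunger is about 8 mm down. I'll press further.

```bash
python3 inch.py '[[[-0.1, -0.1, 0.3, 0, 0, 0, 0], [-0.1, -0.1, 0.5, 0, 0, 0, 0], [-0.1, -0.1, 0.7, 0, 0, 0, 0], [-0.1, -0.1, 0.7, 0, 0, 0, 0], [-0.1, -0.1, 0.7, 0, 0, 0, 0]]]' && python3 go.py .055 -.099 .118 0
```

```text
time_s: 2.92
ee_pos: [0.5463, -0.2648, 0.1183]
tcp_rot: [3.105, -0.464, 0.005]
contact_force: [-9.6, 0.2, 28.9]
grip_width: 0.005
grip_force: 14.3
d [-0.0031 -0.0023  0.0003] rot [ 0.0018 -0.0033 -0.0015] len 0.004 F [-9.65  0.23 28.9 ] t 2.92
pos [ 0.5463 -0.2648  0.1183] joints [ 0.373  0.707  0.005  1.765 -0.003  0.666 -1.489]
```

```bash
python3 inch.py '[[[0, 0, -0.3, 0, 0, 0, 0], [0, 0, -0.3, 0, 0, 0, 0], [0, 0, -0.3, 0, 0, 0, 0], [0, 0, -0.3, 0, 0, 0, 0], [0, 0, -4, 0, 0, 0, 0], [0, 0, -8, 0, 0, 0, 0.7]]]' && python3 - <<'E'
from go import *
im=robot.get_image("top");p=np.array(im["pixels"])
print(proj(im,[*T,.06]))
cv2.imwrite("pics/c2.png",cv2.resize(p[140:230,255:345,::-1],(600,600),interpolation=cv2.INTER_CUBIC))
E
```

```text
time_s: 3.68
ee_pos: [0.5456, -0.2627, 0.1954]
tcp_rot: [-3.107, 0.462, -0.0]
contact_force: [-0.2, -0.3, 0.3]
grip_width: 0.096
grip_force: 0.0
[294.56236355 188.0297269 ]
```

View pics/c2.png

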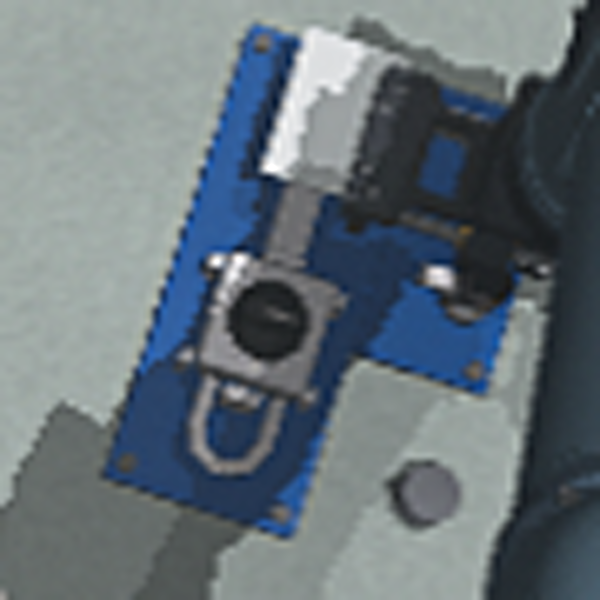

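The guard is clear, at crop (345,110). The dial is at crop (267,318), with a faint light streak to its right. I'll enhance both views to read the pointer.

```bash
cat > look.py <<'E'
import sys
from go import *
out=[]
for n in("top","scene"):
    ims=[robot.get_image(n) for _ in range(6)];im=ims[0]
    p=np.mean([np.array(i["pixels"],float) for i in ims],0).astype(np.float32)
    # rectify onto plane z=0.064 (dial disc top) in fixture frame, 60x60mm; up = fixture -x ... here right=-y, up=+x
    N=400;h=.03;gx,gy=np.meshgrid(np.linspace(-h,h,N),np.linspace(h,-h,N))
    z=float(sys.argv[2]) if len(sys.argv)>2 else .072
    uv=np.array([proj(im,[*f2w(yy,-xx),z]) for xx,yy in zip(gx.ravel()[::1],gy.ravel())],np.float32).reshape(N,N,2)
    q=cv2.remap(p,uv[...,0],uv[...,1],cv2.INTER_CUBIC)
    q=np.clip(255*(np.clip(q,0,160)/160)**.6,0,255).astype(np.uint8)
    out.append(q[:,:,::-1])
cv2.imwrite("pics/"+sys.argv[1],np.hstack(out))
E
python3 look.py d0.png
```

```text
(no output)
```

View pics/d0.png

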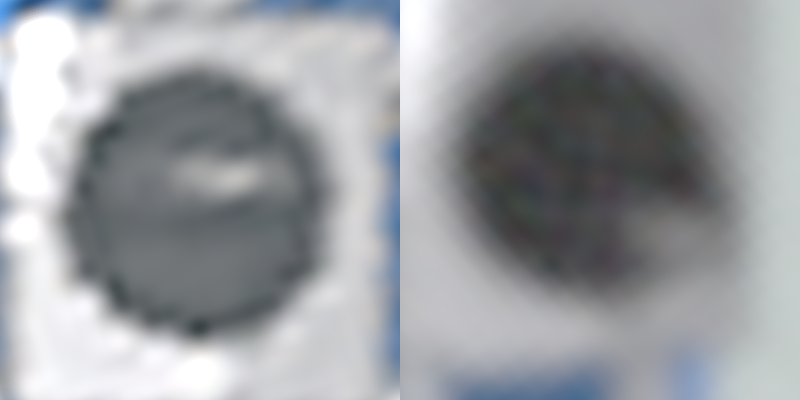

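The pointer streak seems to point right (fixture -y), i.e. dial ≈ -90°. The arm's shadow interferes, so I'll move to the lock's other side, pre-rotating for the dial grip, and check.

```bash
python3 go.py 0 .16 .2 1.5708
```

```text
d [-0.0566 -0.2596 -0.0062] rot [-7.000e-04  6.000e-04 -1.571e+00] len 0.266 F [-0.06 -0.69  0.36] t 4.33
pos [ 0.5453 -0.2627  0.1937] joints [ 0.37   0.593  0.006  1.743 -0.005  0.806 -1.487]
```

Converted, -0.26 m is -26, -0.2275 m is -22.75, -1.571 rad is -7.855.

```bash
python3 inch.py '[[[-0.7, -3.25, -0.6, 0, 0, -0.9, 0.5], [-1.4, -6.5, -0.6, 0, 0, -1.8, 0.5], [-2.1, -9.75, -0.6, 0, 0, -2.7, 0.5], [-2.8, -13, -0.6, 0, 0, -3.6, 0.5], [-3.5, -16.25, -0.6, 0, 0, -4.5, 0.5], [-4.2, -19.5, -0.6, 0, 0, -5.4, 0.5], [-4.9, -22.75, -0.6, 0, 0, -6.3, 0.5], [-5.66, -26, -0.6, 0, 0, -7.2, 0.5], [-5.66, -26, -0.6, 0, 0, -7.855, 0.5], [-5.66, -26, -0.6, 0, 0, -7.855, 0.5]]]'; python3 look.py d1.png; python3 go.py 0 0 .16 1.5708
```

```text
time_s: 5.58
ee_pos: [0.567, 0.0024, 0.2]
tcp_rot: [-2.524, -1.869, 0.0]
contact_force: [-0.4, 0.1, 0.3]
grip_width: 0.501
grip_force: 0.0
d [-0.1604 -0.0002  0.0402] rot [ 0.      0.     -0.0002] len 0.165 F [-0.28 -0.15 -0.17] t 6.17
pos [0.567  0.0024 0.2002] joints [ 0.224  0.564 -0.408  1.823  0.296  0.815 -0.628]
```

View pics/d1.png

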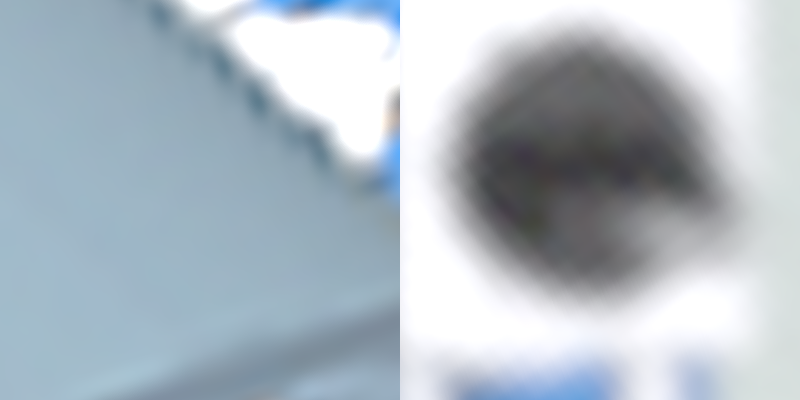

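Top is blocked by the arm. The scene view agrees: the bar is horizontal and the bright nose is on the right at (690,225), so the dial is at -90°. I'll move over the dial and grip it.

```bash
python3 inch.py '[[[-5.5, 0, 2, 0, 0, 0, 0.5], [-11, 0, 4, 0, 0, 0, 0.5], [-16, 0, 4, 0, 0, 0, 0.5], [-16.04, 0, 4, 0, 0, 0, 0.5], [-16.04, 0, 4, 0, 0, 0, 0.5], [-16.04, 0, 5.5, 0, 0, 0, 0.5], [-16.04, 0, 6.85, 0, 0, 0, 0.5], [-16.04, 0, 6.85, 0, 0, 0, 0.5]]]'; python3 go.py 0 0 .131 1.5708
```

```text
time_s: 7.18
ee_pos: [0.5195, -0.1501, 0.1301]
tcp_rot: [-2.52, -1.871, 0.003]
contact_force: [-0.0, -0.5, 1.1]
grip_width: 0.5
grip_force: 0.0
d [-0.0007  0.0009 -0.0009] rot [-0.003  -0.      0.0015] len 0.001 F [-0.03 -0.5   1.05] t 7.17
pos [ 0.5195 -0.1501  0.1301] joints [ 0.471  0.637 -0.355  1.918  0.348  0.65  -0.394]
```

```bash
python3 inch.py '[[[0, 0, -0.1, 0, 0, 0, 0], [0, 0, -0.1, 0, 0, 0, 0], [0, 0, -0.1, 0, 0, 0, 0], [0, 0, -0.1, 0, 0, 0, 0], [0, 0, -0.1, 0, 0, 0, 0], [0, 0, -0.1, 0, 0, 0, 0]]]'; python3 -c "
from h import *
s=robot.state();print(s['torque'],s['ee_pos'])"
```

```text
time_s: 7.92
ee_pos: [0.5208, -0.1512, 0.1329]
tcp_rot: [2.523, 1.87, 0.001]
contact_force: [0.4, -0.4, 1.0]
grip_width: 0.111
grip_force: 30.0
[-0.14919741 -0.37669827 -0.01937244] [ 0.52078889 -0.15123897  0.13294568]
```

```bash
python3 inch.py '[[[0, 0, 0, 0, 0, 0.85, 0], [0, 0, 0, 0, 0, 1.75, 0], [0, 0, 0, 0, 0, 2.62, 0], [0, 0, 0, 0, 0, 3.5, 0], [0, 0, 0, 0, 0, 4.35, 0], [0, 0, 0, 0, 0, 5.235, 0], [0, 0, 0, 0, 0, 6.1, 0], [0, 0, 0, 0, 0, 7, 0], [0, 0, 0, 0, 0, 7.855, 0], [0, 0, 0, 0, 0, 7.855, 0]]]'; python3 inch.py '[[[0, 0, 0, 0, 0, 0, 0], [0, 0, 0, 0, 0, 0, 0]]]';python3 go.py 0 0 .132 0; python3 -c "
from h import *
s=robot.state();print(s['torque'],s['grip_width'])"
```

```text
time_s: 9.18
ee_pos: [0.5214, -0.1523, 0.1332]
tcp_rot: [3.105, -0.464, 0.005]
contact_force: [2.6, -5.2, -1.0]
grip_width: 0.11
grip_force: 30.0
time_s: 9.43
ee_pos: [0.5214, -0.1523, 0.1332]
tcp_rot: [3.106, -0.461, 0.005]
contact_force: [2.4, -4.4, 0.2]
grip_width: 0.11
grip_force: 30.0
d [-0.0015 -0.0009  0.0012] rot [ 0.0008 -0.0031  0.0004] len 0.002 F [ 2.38 -4.37  0.22] t 9.43
pos [ 0.5214 -0.1523  0.1332] joints [ 0.167  0.604  0.044  1.934 -0.042  0.602 -1.627]
[-0.91036445 -0.75131354  0.01659477] 0.11003553238534407
```

Converted, -0.056 m is -5.6, -0.03 m is -3.

```bash
python3 inch.py '[[[0, 0, 0, 0, 0, 0, 0.4], [0, 0, 0, 0, 0, 0, 0.4], [0, 0, -3, 0, 0, 0, 0.7], [-2, 0, -3, 0, 0, 0, 0.7], [-5.6, 0, -2, 0, 0, 0, 0.7], [-5.6, 0, -2, 0, 0, 0, 0.7]]]';python3 go.py -.055 0 .104 0; python3 - <<'E'
from go import *
im=robot.get_image("top");sc=robot.get_image("scene")
q=[cv2.resize(np.array(i["pixels"])[b[1]:b[3],b[0]:b[2],::-1],(400,400),interpolation=cv2.INTER_CUBIC) for i,b in((im,(265,155,325,215)),(sc,(170,150,230,210)))]
cv2.imwrite("pics/e0.png",np.hstack(q))
E
```

```text
time_s: 10.18
ee_pos: [0.4634, -0.1336, 0.1518]
tcp_rot: [-3.107, 0.46, 0.008]
contact_force: [-0.0, -0.0, 0.4]
grip_width: 0.698
grip_force: 0.0
d [0.0046 0.0002 0.0478] rot [0.0001 0.0054 0.0008] len 0.048 F [-0.02 -0.03  0.37] t 10.18
pos [ 0.4634 -0.1336  0.1518] joints [ 0.153  0.499  0.043  2.076 -0.039  0.573 -1.642]
```

View pics/e0.png

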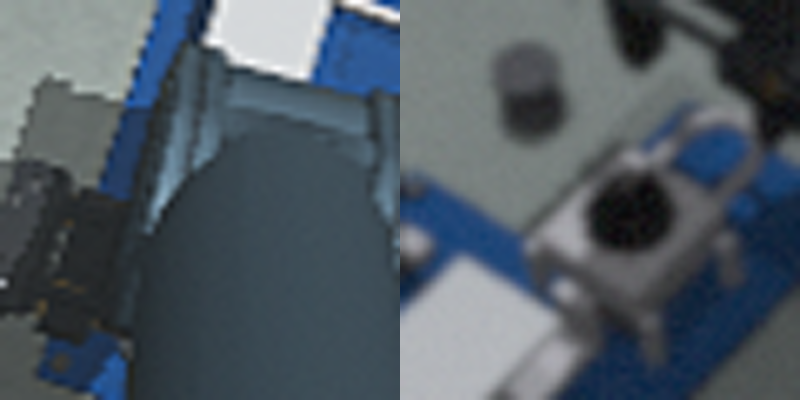

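The scene half shows the lock at (630,215), unobstructed, with the shackle at (715,130); the top is blocked by the arm. I'll descend, pinch the legs, and use the pull force as the check.

Converted, 0.046 m is 4.6, 0.037 m is 3.7.

```bash
python3 inch.py '[[[0.2, 0, 2, 0, 0, 0, 0.7], [0.2, 0, 3.7, 0, 0, 0, 0.7], [0.2, 0, 4.6, 0, 0, 0, 0.7], [0.2, 0, 4.6, 0, 0, 0, 0.7], [0.2, 0, 4.6, 0, 0, 0, 0], [0.2, 0, 4.6, 0, 0, 0, 0], [0.2, 0, 4.6, 0, 0, 0, 0], [0.2, 0, 4.6, 0, 0, 0, 0]]]';python3 go.py -.055 0 .104 0
```

```text
time_s: 11.28
ee_pos: [0.4686, -0.1362, 0.107]
tcp_rot: [3.106, -0.463, 0.0]
contact_force: [-1.8, -4.4, 3.0]
grip_width: 0.488
grip_force: 30.0
d [-0.0013 -0.0008  0.003 ] rot [ 0.0008 -0.0003 -0.001 ] len 0.003 F [-1.77 -4.36  3.04] t 11.28
pos [ 0.4686 -0.1362  0.107 ] joints [ 0.161  0.591  0.037  2.075 -0.043  0.475 -1.637]
```

Converted, -0.01 m is -1, -0.008 m is -0.8.

```bash
python3 inch.py '[[[-0.2, 0, 0, 0, 0, 0, 0], [-0.4, 0, 0, 0, 0, 0, 0], [-0.6, 0, 0, 0, 0, 0, 0], [-0.8, 0, 0, 0, 0, 0, 0], [-1, 0, 0, 0, 0, 0, 0], [-1, 0, 0, 0, 0, 0, 0]]]';python3 go.py -.055 0 .107 0
```

```text
time_s: 12.02
ee_pos: [0.4597, -0.1334, 0.1071]
tcp_rot: [3.106, -0.463, 0.003]
contact_force: [-0.6, -5.1, 1.4]
grip_width: 0.491
grip_force: 30.0
d [ 0.0081 -0.0008  0.0001] rot [ 0.0007 -0.002  -0.001 ] len 0.008 F [-0.65 -5.1   1.38] t 12.03
pos [ 0.4597 -0.1334  0.1071] joints [ 0.159  0.581  0.036  2.1   -0.043  0.46  -1.64 ]
```

Converted, -0.009 m is -0.9, -0.008 m is -0.8.

```bash
python3 inch.py '[[[-0.2, 0, 0, 0, 0, 0, 0], [-0.4, 0, 0, 0, 0, 0, 0], [-0.6, 0, 0, 0, 0, 0, 0], [-0.8, 0, 0, 0, 0, 0, 0], [-0.9, 0, 0, 0, 0, 0, 0], [-0.9, 0, 0, 0, 0, 0, 0]]]';python3 go.py -.055 0 .107 0
```

```text
time_s: 12.78
ee_pos: [0.4528, -0.1313, 0.1073]
tcp_rot: [3.106, -0.463, 0.009]
contact_force: [3.9, -6.6, -2.7]
grip_width: 0.487
grip_force: 30.0
d [ 0.0152 -0.0007  0.0004] rot [ 0.0004 -0.006  -0.0012] len 0.015 F [ 3.87 -6.55 -2.69] t 12.78
pos [ 0.4528 -0.1313  0.1073] joints [ 0.157  0.572  0.036  2.12  -0.043  0.444 -1.642]
```

Converted, -0.004 m is -0.4, -0.002 m is -0.2.

```bash
python3 inch.py '[[[-0.2, 0, 0, 0, 0, 0, 0], [-0.4, 0, 0, 0, 0, 0, 0], [-0.4, 0, 0, 0, 0, 0, 0]]]';python3 go.py -.055 0 .107 0
```

```text
time_s: 13.15
ee_pos: [0.4523, -0.131, 0.1079]
tcp_rot: [3.105, -0.464, 0.021]
contact_force: [11.4, -9.7, -9.5]
grip_width: 0.485
grip_force: 30.0
d [ 0.0157 -0.0006  0.0011] rot [ 0.0001 -0.0136 -0.0015] len 0.016 F [11.44 -9.69 -9.51] t 13.15
pos [ 0.4523 -0.131   0.1079] joints [ 0.156  0.568  0.036  2.126 -0.043  0.435 -1.642]
```

Converted, 0.004 m is 0.4, 0.07 m is 7.

```bash
python3 inch.py '[[[0.3, 0, 0, 0, 0, 0, 0], [0.4, 0, 0, 0, 0, 0, 0.6], [0.4, 0, 0, 0, 0, 0, 0.8], [0.4, 0, -3, 0, 0, 0, 1], [0.4, 0, -6.2, 0, 0, 0, 1], [3, 0, -6.2, 0, 0, 0, 1], [7, 0, -6.2, 0, 0, 0, 1], [7, 0, -6.2, 0, 0, 0, 1], [7, 0, -6.2, 0, 0, 0, 1]]]';python3 go.py 0 0 .093 0; python3 - <<'E'
from go import *
sc=robot.get_image("scene")
print("shackle bow open/shut pred px", proj(sc,[*f2w(-.097,0),.047]),proj(sc,[*f2w(-.08,0),.047]), "lock corners",[proj(sc,[*f2w(x,y),.06]).round(1) for x,y in((-.031,.029),(.031,.029))])
cv2.imwrite("pics/f0.png",cv2.resize(np.array(sc["pixels"])[140:215,160:260,::-1],(800,600),interpolation=cv2.INTER_CUBIC))
E
```

```text
time_s: 14.28
ee_pos: [0.5125, -0.1483, 0.1682]
tcp_rot: [-3.107, 0.461, 0.003]
contact_force: [-0.5, -0.1, 0.0]
grip_width: 0.999
grip_force: 0.0
d [0.0083 0.0004 0.0752] rot [-0.0002  0.0022  0.0003] len 0.076 F [-0.52 -0.13  0.05] t 14.28
pos [ 0.5125 -0.1483  0.1682] joints [ 0.159  0.534  0.05   1.944 -0.042  0.667 -1.631]
shackle bow open/shut pred px [225.62277029 164.14679715] [222.03944623 167.75876572] lock corners [array([218.8, 180.5]), array([204.8, 194.8])]
```

View pics/f0.png

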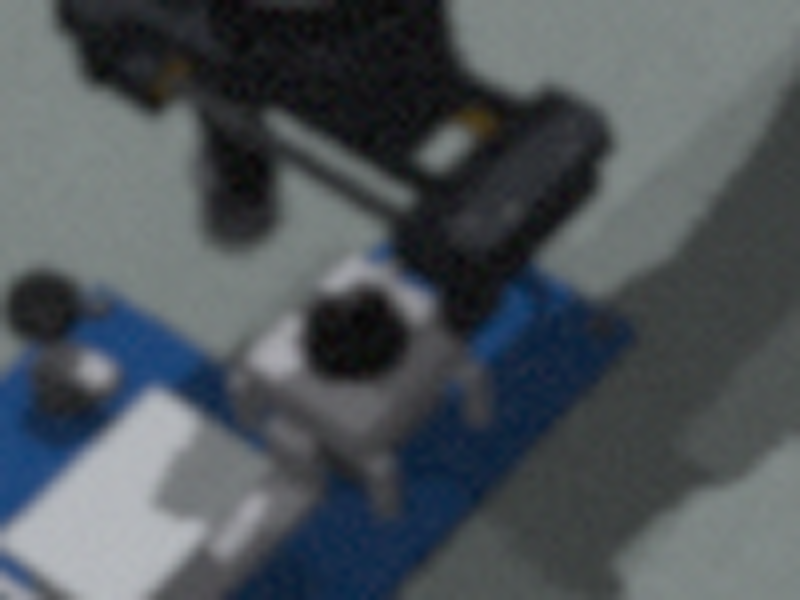

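The lock is at (355,350) in the crop with the gripper above it; the shackle is hidden behind the gripper. I'll centre and descend around the body.

Converted, 0.055 m is 5.5, 0.008 m is 0.8.

```bash
python3 inch.py '[[[0.8, 0.04, 2, 0, 0, 0, 1], [0.8, 0.04, 4, 0, 0, 0, 1], [0.8, 0.04, 5.5, 0, 0, 0, 1], [0.8, 0.04, 6.6, 0, 0, 0, 1], [0.8, 0.04, 7.3, 0, 0, 0, 1], [0.8, 0.04, 7.3, 0, 0, 0, 1]]]';python3 go.py 0 0 .093 0
```

```text
time_s: 15.08
ee_pos: [0.521, -0.1517, 0.0954]
tcp_rot: [-3.107, 0.462, 0.001]
contact_force: [-0.2, -0.1, -0.3]
grip_width: 1.001
grip_force: 0.0
d [-0.001  -0.0004  0.0024] rot [ 0.0001  0.0006 -0.0002] len 0.003 F [-0.22 -0.11 -0.27] t 15.07
pos [ 0.521  -0.1517  0.0954] joints [ 0.17   0.672  0.04   1.938 -0.049  0.533 -1.623]
```

```bash
python3 inch.py '[[[-0.1, 0, 0.2, 0, 0, 0, 0], [-0.1, 0, 0.2, 0, 0, 0, 0], [-0.1, 0, 0.2, 0, 0, 0, 0], [-0.1, 0, 0.2, 0, 0, 0, 0], [-0.1, 0, 0.2, 0, 0, 0, 0], [-0.1, 0, 0.2, 0, 0, 0, 0]]]';python3 inch.py '[[[0, 0, -1, 0, 0, 0, 0], [0, 0, -2.5, 0, 0, 0, 0], [0, 0, -4.5, 0, 0, 0, 0], [0, 0, -7, 0, 0, 0, 0], [0, 0, -11, 0, 0, 0, 0], [0, 0, -11, 0, 0, 0, 0], [0, 0, -11, 0, 0, 0, 0]]]'; python3 - <<'E'
from go import *
delta([.4945,.189,.126+.060],TH)
sc=robot.get_image("scene")
cv2.imwrite("pics/g0.png",cv2.resize(np.array(sc["pixels"])[110:230,140:300,::-1],(800,600),interpolation=cv2.INTER_CUBIC))
E
```

```text
time_s: 15.82
ee_pos: [0.5206, -0.1524, 0.094]
tcp_rot: [3.106, -0.463, 0.002]
contact_force: [0.5, -4.9, 1.2]
grip_width: 0.655
grip_force: 30.0
time_s: 16.7
ee_pos: [0.5193, -0.1506, 0.2027]
tcp_rot: [-3.107, 0.461, 0.004]
contact_force: [0.5, -0.8, -5.1]
grip_width: 0.658
grip_force: 30.0
d [-0.1222 -0.3178  0.0171] rot [-0.0003  0.0024  0.0005] len 0.341 F [ 0.54 -0.81 -5.05] t 16.7
pos [ 0.5193 -0.1506  0.2027] joints [ 0.156  0.488  0.056  1.91  -0.039  0.748 -1.631]
```

View pics/g0.png

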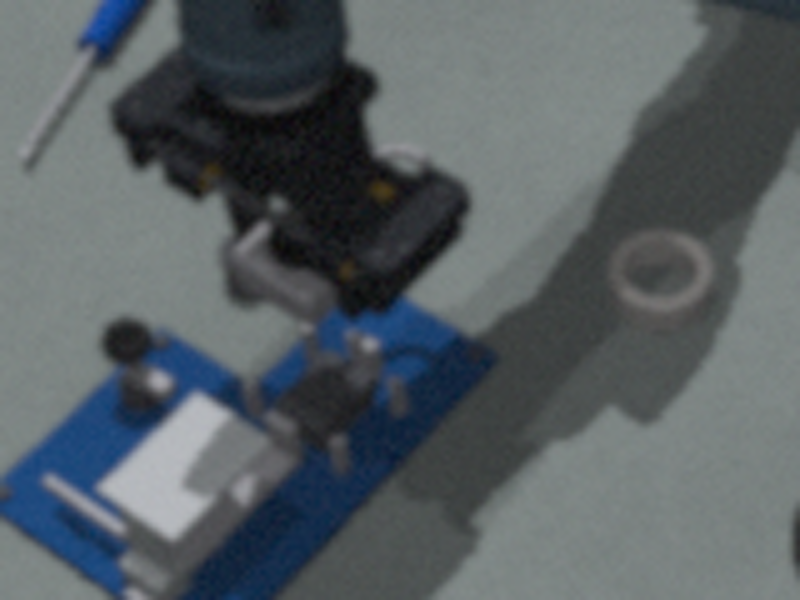

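The lock is lifted clear: rest empty at (325,400), lock in the gripper at (290,270), 5 N load. I'll carry it to the mat.

```bash
python3 inch.py '[[[-1, -2.5, 0, 0, 0, 0, 0], [-2.5, -6.5, 0, 0, 0, 0, 0], [-4.3, -11.1, 0, 0, 0, 0, 0], [-6, -15.8, 0, 0, 0, 0, 0], [-7.8, -20.4, 0, 0, 0, 0, 0], [-9.6, -25, 0.5, 0, 0, 0, 0], [-11.2, -29.2, 1.2, 0, 0, 0, 0], [-12, -31.2, 1.5, 0, 0, 0, 0], [-12.22, -31.78, 1.6, 0, 0, 0, 0], [-12.22, -31.78, 1.6, 0, 0, 0, 0]]]'; python3 inch.py '[[[0, 0, 0, 0, 0, 0, 0], [0, 0, 0, 0, 0, 0, 0]]]'; python3 - <<'E'
from go import *
delta([.4945,.189,.126+.060],TH)
s=robot.state();print(s["grip_width"],s["qvel"].round(3))
sc=robot.get_image("scene")
print([proj(sc,X).round(1) for X in([.4945,.189,.126],[*(np.array([.4945,.189])+RF@[-.096,0]),.139],[*(np.array([.4945,.189])+RF@[-.08,0]),.139])])
cv2.imwrite("pics/g1.png",cv2.resize(np.array(sc["pixels"])[120:240,260:420,::-1],(800,600),interpolation=cv2.INTER_CUBIC))
E
```

```text
time_s: 18.0
ee_pos: [0.4954, 0.1873, 0.1869]
tcp_rot: [3.106, -0.462, -0.002]
contact_force: [0.2, 0.1, -4.5]
grip_width: 0.656
grip_force: 30.0
time_s: 18.25
ee_pos: [0.4961, 0.187, 0.1878]
tcp_rot: [3.107, -0.465, 0.0]
contact_force: [0.7, 0.2, -3.9]
grip_width: 0.649
grip_force: 30.0
d [-0.0021 -0.0015  0.0018] rot [ 0.0003 -0.0002 -0.002 ] len 0.003 F [ 0.65  0.18 -3.91] t 18.25
pos [0.4961 0.187  0.1878] joints [-0.45   0.496  0.005  1.943 -0.003  0.703 -2.31 ]
0.6486343506864082 [-0.004 -0.001 -0.005 -0.002 -0.002 -0.001 -0.   ]
[array([324.5, 195. ]), array([343.6, 168.6]), array([340.6, 172.4])]
```

View pics/g1.png

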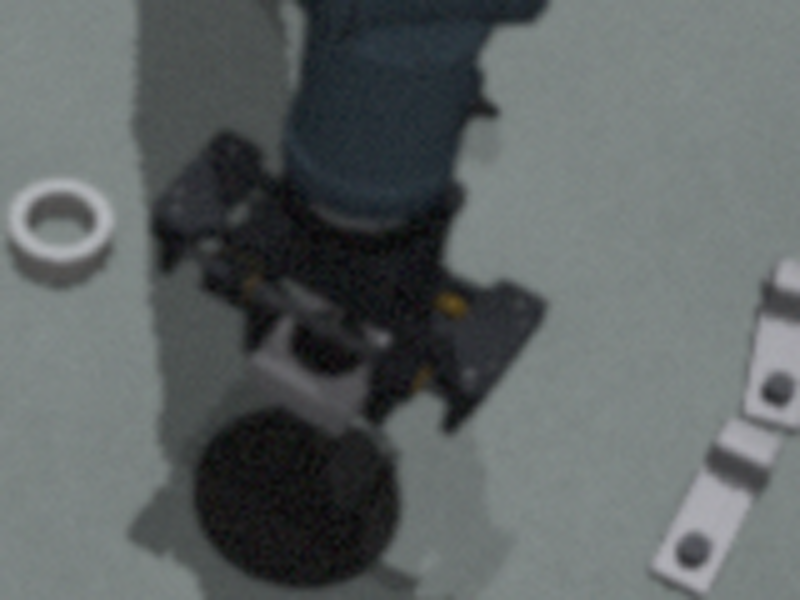

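Units first: shifts go in cm and turns go in units of 0.2 rad. So -0.002 m is -0.2, 0.002 m is 0.2.

```bash
python3 inch.py '[[[-0.2, -0.15, 0.2, 0, 0, 0, 0], [-0.2, -0.15, 0.2, 0, 0, 0, 0], [-0.2, -0.15, 0.2, 0, 0, 0, 0], [-0.2, -0.15, 0.2, 0, 0, 0, 0]]]'; python3 - <<'E'
from go import *
delta([.4945,.189,.186],TH)
print(robot.close_job())
E
```

```text
time_s: 18.8
ee_pos: [0.4944, 0.1902, 0.1857]
tcp_rot: [-3.107, 0.462, -0.0]
contact_force: [-0.6, 1.0, -4.0]
grip_width: 0.66
grip_force: 30.0
d [ 0.0005  0.0011 -0.0003] rot [-0.     -0.0001 -0.0002] len 0.001 F [-0.59  1.02 -3.98] t 18.8
pos [0.4944 0.1902 0.1857] joints [-0.456  0.498  0.004  1.946 -0.003  0.698 -2.315]
the job is handed in; nothing more can be done
None
```

Handed in at 18.8 s, with the guard sprung clear and the padlock held still, dial up, about 12 cm over the mat's centre; the dial at its mark and the shackle fully out I judged from the pull (about 17 mm to a firm stop), as the gripper hid both from view.

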